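# Refit the sanding roller in its spring-gated bench stand

## Robot

A 7-joint arm with a two-finger parallel gripper is mounted at the origin on a cart in front of the work surface, level with it; the furniture and walls round the work are solid. World frame = base frame: x ahead of the robot, y to its left, z up, the work surface at z = 0. Lengths are in m, angles in rad, forces in N, time in s.
With the tool pointing down it reaches from about 0.4 to 0.85 m from the base axis. Payload 10.4 kg.
Tool frame: the origin (TCP) lies midway between the tips of the shut fingers; the grasp point (between the pads) lies 19 mm behind it (manip.pinch_z is the distance from the TCP to the grasp point, in m); y points along the fingers, x is the direction in which the jaws open and shut, and the axes are right-handed (so a half turn about y gives the same grasp; the last joint's range is limited). The gripper opens to 85 mm and grips with 20 to 120 N. Pads are 22 mm wide; open, the fingers measure 114 mm over their backs; the gripper's body (76 mm by 85 mm) begins 54 mm behind the grasp point. The pads swing forward as they close: fully open they stand 13 mm farther back than shut.
Start: joints at [-1.313, 0.332, -0.065, 1.46, 0.022, 1.35, -0.088], TCP at [0.173, 0.601, 0.231] pointing down, gripper open.
Joint ranges: [-2.6, 2.6], [-0.5, 2.12], [-1.47, 1.34], [0.16, 2.42], [-1.27, 4.41], [0.06, 2.06], [-2.6, 2.6]. Speed limits (rad/s): [2.22, 2.22, 2.79, 2.79, 3.14, 3.14, 3.14].

## Interface

Orientations are given as a unit quaternion [x, y, z, w].
In Python, from workcell import manip gives the robot as it stands.
- The arm moves only by the shell command python3 -m pendant 'ROWS' [OPENING] [FORCE]. ROWS is a JSON object of lists of equal length, an entry for each row: "offset": the shift along the tool's x, y, z scaled (see below), a list of three; "turn": the turn, a rotation vector about the tool's x, y, z scaled (see below), a list of three. A call has 1 to 12 rows; each row is the pose to reach, as a shift and turn from the pose measured when the call began, along the tool's axes at that moment; what a row does not reach only later rows make up. The controller multiplies each number of a shift by 200 mm and each number of a turn by 45 degrees. A row lasts 1/8 s, in which the tool goes at most 62.5 mm and 10.7 degrees, less where a joint would pass 70% of its speed; a pose out of reach is approached as far as the arm can. A call with a number of a shift or a turn outside -1 to 1 is refused whole. A call with a gripper value outside its range is refused whole. OPENING is the opening in per cent of the stroke, from 0 (shut) to 100 (fully open), set as the call begins (- or left out, the last holds). The fingers move at their own pace and stop on an object; FORCE is the grip in N (left out, the last holds). Time passes only in rows, so rows that repeat a pose let the fingers close. It gives the time, the measured TCP pose, the force and the opening at its end, in the units of the state.
- manip.get_obs(): the state, without advancing time (a new reading comes with each control period).
- manip.camera(name): name is "scene" or "top"; returns (picture, depth): 420x560x3 uint8, red, green, blue; 420x560 float32, m along the optical axis (not along the pixel's ray), 0 where there is no reading.
- manip.camera_model(name): a dict with "intrinsics" (3x3 intrinsics, pixels), "k1" (the pictures are not rectified: a ray, as slopes to the right and down, at radius r is drawn at 1 + k1 r^2 times it, then the intrinsics apply), "R" (3x3) and "t" (3): a world point X has camera coordinates R X + t. Camera axes: x right, y down, z forward; pixel columns grow to the right and rows downward; lengths in m; the calibration is good to about 2 mm. A picture is of the moment at which its call begins. camera_model takes no time and is no camera call.
- manip.hand_in(): hands the job in, once; it reports no verdict.
The state is a dict: "clock": time; "joint_pos": joint angles; "joint_velocities": joint speeds; "tau": joint torques, N m; "position": TCP position; "ee_rot": TCP orientation; "ft_force": force on the tool from outside, world axes, zero at the start; "torque": the same for the moment, N m; "grip_width": opening from 0.0 (shut) to 1.0 (fully open).
Only numpy, scipy, OpenCV 4.12 (cv2) and the standard library are available. Lean on these libraries where they do the work, as an engineer would, in place of code of your own. Each camera call takes 0.05 s, during which the arm holds its last target. There are 200 camera calls.

## Task

Lift the sanding roller off its wooden rest and lay its axle into the two open slots of the grey bench stand so that it lies on both closed spring gates, and let go of it there. Then press it down, without ramming it, until both axle ends are fully home at the bottom of their slots and both gates have snapped shut above the axle. Leave the tools and blocks round about where they are.

Things in the scene. Friction and masses are not known exactly. Their poses are not given: they have to be found in the camera images.
- roller: sanding roller: cork drum, diameter 50, 84 long, on a steel axle, diameter 12, 190 over all; about 0.35 kg. Origin at the middle of the drum on the axle's centre line, y along the axle; same either way round, any roll about y. Starts on the rest, centre line 42 above the bench.
- end_a (a point): point on the roller's centre line, 60 from its middle toward its +y. Each side of the roller, measured from its middle: drum to 42, dark shoulder (diameter 20) to 50, bare axle to 82, dark end collar (diameter 18) to 95
- end_b (a point): the same point at 60 from the middle toward the roller's -y
- rest: low pale wooden rest fixed to the bench, 60 (x) by 146 (y), 45 high, origin on the bench at its centre. Two end boards (14 thick, centred at y = +-66) with open 90-degree V notches carry the axle along the rest's y; a 10 thick plank joins them. The drum's sides are free: it can be grasped across its diameter from above and lifted out.
- stand: grey bench stand fixed to the bench, 100 (x) by 150 (y), origin on the bench at its centre. Two upright cheeks, 12 thick, centred at y = +-60, 90 wide, 104 high, each with a vertical slot open at the top, 15 wide, at x = 0, with 45-degree lead-in faces from 92 high up to the top, where it is 39 wide. The axle lies along the stand's y; it has about 4 play lengthwise.
- tray (a point): middle of the upper edges of the dust tray between the cheeks (64 above the bench, stand centre): aluminium walls along y at x = +-31.5, 3 thick, 108 long. They leave only 5 beside the seated drum, so fingers holding the drum across its diameter cannot follow it to the bottom; let go and press on top of the drum instead.
- seat_a (a point): axle centre line when home on the slot's floor, in the cheek on the stand's +y side: 62 above the bench (the drum's top is then at 87)
- seat_b (a point): the same in the cheek on the stand's -y side
- gate_a (a joint): sprung steel gate, 19 long, on the outer face of the +y cheek (y = 68 to 76), pivoted at x = +12, 87 above the bench; it reaches across the slot, sloping 25 degrees down to -x. 0 = shut, grows to 1.25 rad as the axle swings it down; springs back by itself. Spring moment 0.065 N m at 0, plus 0.05 per rad. It snaps back over the axle only within about 1.5 of the slot's floor.
- gate_b (a joint): the same on the -y cheek (y = -68 to -76); 0 = shut
- gate_a_tip (a point): free end of the +y gate. The roller's weight alone does not open the gates: on the shut gates its centre line lies about 91 above the bench (drum top 116). Pushing one end past takes roughly 8 to 20 N on the drum near that end; the ends may go together or one after the other, for instance with closed fingertips on the drum's top.
- gate_b_tip (a point): free end of the gate on the -y cheek
- sanding_block: bystander: the dark brown wooden sanding block nearest the rest, 48 x 120 x 36, origin at the centre of its underside
- cork_block: bystander: the tan cork block beside the stand, 65 x 105 x 33, origin at the centre of its underside
- block_plane: bystander: the steel block plane close behind the stand, 49 x 161 x 48, origin at the centre of its underside
Things that resemble listed ones, but are neither listed nor needed, are in the scene too. There is more than one size of the stand; the one meant has the size given above.

How it is judged:
On the way:
1. the roller lies with both axle ends in the slots on the gates, at most slightly pushed in, and the fingers have let go of it (z of end_a in the frame of stand between 0.082 and 0.098 m and x of end_a in the frame of stand between -0.006 and 0.006 m and z of end_b in the frame of stand between 0.082 and 0.098 m and x of end_b in the frame of stand between -0.006 and 0.006 m and y of roller in the frame of stand between -0.008 and 0.008 m and value of joint each of gate_a, gate_b below 0.35 rad and contact force between the fingers and roller below 0.5 N and linear speed of roller below 0.03 m/s), for 0.2 s.
At the end, for the whole second after the job is handed in: both axle ends lie at the bottom of their slots (centre line within 3 mm of the seats in height and 5 mm across, roller central along the axle within 8 mm), both gates are shut over the axle (under 0.15 rad), the roller is at rest and released (z of end_a in the frame of stand between 0.059 and 0.065 m and x of end_a in the frame of stand between -0.005 and 0.005 m and z of end_b in the frame of stand between 0.059 and 0.065 m and x of end_b in the frame of stand between -0.005 and 0.005 m and y of roller in the frame of stand between -0.008 and 0.008 m and value of joint each of gate_a, gate_b below 0.15 rad and angle between the y axis of roller and the y axis of stand, either way round below 0.06 rad and linear speed of roller below 0.02 m/s); the robot touches nothing.
It fails at once if a bystander (sanding block, cork block or block plane) was moved by more than 25 mm (distance of any of sanding_block, cork_block, block_plane from where it was at the start of the episode above 0.025 m).
It fails at once if the roller was rammed against the stand with more than 80 N (contact force between roller and stand above 80 N).
It also fails if it takes over 54 s, if anything falls off the work surface, if the arm or the gripper's body presses on something with over 40 N, if the wrist force passes 120 N, or if a joint passes its speed limit or range.

## Working session

There is one attempt and no reset: what is moved stays moved. The work goes in short steps, Python scripts to look and compute and a shell command to move; the robot and the scene stay as the last step left them, time stands still between calls to the robot, and variables do not carry over. Pictures are saved under pics/ and viewed, about 8 in all and at most 12, crops included, and the job is handed in when it is done.

```bash
mkdir -p pics; cat > h.py <<'E'
import numpy as np, cv2
from workcell import manip
def ray(cam,u,v):
    m=manip.camera_model(cam);K=np.array(m["intrinsics"]);k=m["k1"]
    d=np.array([(u-K[0,2])/K[0,0],(v-K[1,2])/K[1,1]]);p=d.copy()
    for _ in range(20): p=d/(1+k*(p@p))
    return p,np.array(m["R"]),np.array(m["t"])
def onplane(cam,u,v,z):
    p,R,t=ray(cam,u,v);o=-R.T@t;d=R.T@np.r_[p,1];return o+d*(z-o[2])/d[2]
def bydepth(cam,u,v,D):
    p,R,t=ray(cam,u,v);return R.T@(np.r_[p,1]*D-t)
def cloud(cam,D):
    m=manip.camera_model(cam);K=np.array(m["intrinsics"]);k=m["k1"]
    v,u=np.mgrid[:D.shape[0],:D.shape[1]]
    d=np.stack([(u-K[0,2])/K[0,0],(v-K[1,2])/K[1,1]],-1);p=d.copy()
    for _ in range(20): p=d/(1+k*(p**2).sum(-1,keepdims=True))
    P=np.concatenate([p,np.ones_like(p[...,:1])],-1)*D[...,None]
    W=(P-np.array(m["t"]))@np.array(m["R"]);W[D==0]=np.nan;return W
def shot(cam,name):
    a,D=manip.camera(cam);np.savez(f"pics/{name}.npz",a=a,D=D);cv2.imwrite(f"pics/{name}.png",a[...,::-1]);return a,D
E
python3 - <<'E'
from h import *
shot("top","top0");shot("scene","scene0")
for c in("top","scene"):
    m=manip.camera_model(c);print(c,-np.array(m["R"]).T@m["t"],np.round(m["R"],2).tolist())
o=manip.get_obs();print(o);print(manip.pinch_z)
E
```

```text
top [0.48045946 0.35554545 1.08728373] [[-0.0, -1.0, 0.01], [-0.99, 0.0, -0.12], [0.12, -0.02, -0.99]]
scene [ 0.17496915 -0.43380118  0.76634347] [[0.88, -0.48, -0.01], [-0.3, -0.52, -0.8], [0.38, 0.7, -0.6]]
{'clock': 0.1, 'joint_pos': array([-1.31260694,  0.33280064, -0.06468782,  1.46088995,  0.02160311,
        1.34989686, -0.0884869 ]), 'joint_velocities': array([-9.96581865e-04, -2.22332109e-03, -2.13491618e-05, -2.52164175e-03,
       -4.45988921e-04, -1.44916425e-04,  1.32947727e-03]), 'tau': array([ 1.19212000e-03, -6.26739979e+01,  4.89535171e-02, -3.92428386e+01,
        1.63447863e-02,  6.82667727e-03, -2.42235842e-05]), 'position': array([0.17311132, 0.60018394, 0.2305849 ]), 'ee_rot': array([ 0.56533733,  0.42476728, -0.42547198, -0.56474778]), 'ft_force': array([ 0.29421633, -0.319812  , -0.27644707]), 'torque': array([ 0.04203604, -0.02977671, -0.03116335]), 'grip_width': 1.0007473106129658}
0.0187
```

View pics/top0.png

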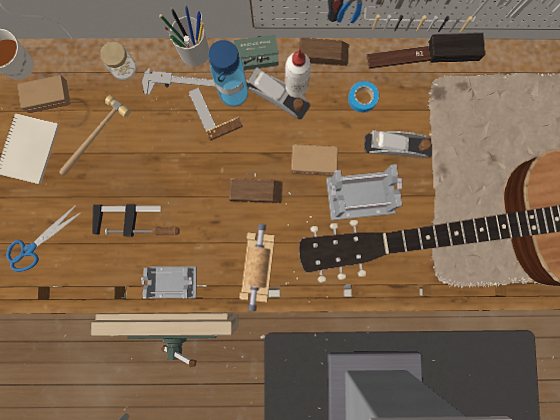

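View pics/scene0.png

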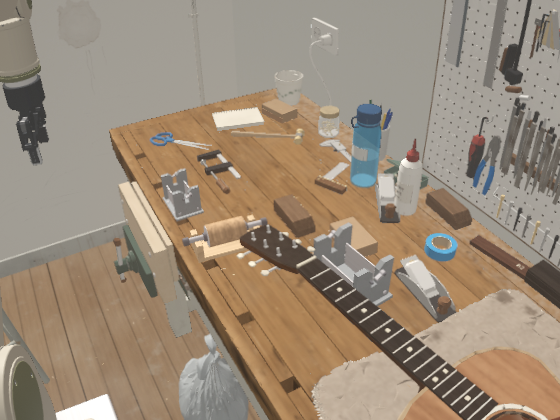

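Candidates: roller only at top (258,262), on the pale rest. Stands: large grey one at top (364,190) and a smaller one at (170,282), to be told apart by size. Cork block (314,159) and sanding block (255,190) have look-alikes at (43,92) and (325,50). Planes are at (398,143) and (280,95).

```bash
python3 - <<'E'
from h import *
f=np.load("pics/top0.npz");a,D=f["a"],f["D"];W=cloud("top",D)
def reg(u0,u1,v0,v1,z0,z1):
    w=W[v0:v1,u0:u1].reshape(-1,3);m=(w[:,2]>z0)&(w[:,2]<z1);return w[m]
for n,b in dict(big=(322,408,160,222),small=(138,205,260,304)).items():
    w=reg(*b,.015,.2);print(n,len(w),"zmax",np.percentile(w[:,2],[50,90,99]))
    for z0,z1 in((.09,.115),(.015,.2)):
        w=reg(*b,z0,z1)
        if len(w)>10:print(z0,len(w),cv2.minAreaRect(w[:,:2].astype(np.float32)*1000))
w=reg(235,280,220,310,.05,.1);print("rollertop",len(w),cv2.minAreaRect(w[:,:2].astype(np.float32)*1000),w.max(0))
w=reg(235,280,220,310,.03,.1);print("rest",cv2.minAreaRect(w[:,:2].astype(np.float32)*1000))
w=reg(300,380,220,275,.02,.3);print("neck z",np.percentile(w[:,2],[50,95,100]),w.min(0),w.max(0))
for n,b in dict(sand=(228,282,178,203),cork=(290,338,144,174),plane=(362,434,128,158)).items():
    w=reg(*b,.02,.1);print(n,w.mean(0),np.percentile(w[:,2],95))
c=cv2.resize(a[150:310,225:415],None,fx=4,fy=3.7,interpolation=cv2.INTER_CUBIC);cv2.imwrite("pics/crop0.png",c[...,::-1])
from scipy.spatial.transform import Rotation as R
print(R.from_quat(manip.get_obs()["ee_rot"]).as_matrix().round(3))
E
```

```text
big 1705 zmax [0.06367673 0.10371566 0.10779134]
0.09 517 ((646.1251220703125, 169.16119384765625), (113.88549041748047, 154.03082275390625), 6.229308605194092)
0.015 1705 ((674.0408935546875, 173.21258544921875), (159.6789093017578, 153.77455139160156), 14.01033878326416)
small 641 zmax [0.05899278 0.07364237 0.07596114]
0.015 641 ((460.6144104003906, 601.8574829101562), (108.75081634521484, 64.13402557373047), 89.81295776367188)
rollertop 894 ((494.047119140625, 408.4350891113281), (47.01808166503906, 185.3558807373047), 83.83318328857422) [0.58610052 0.43610126 0.07175165]
rest ((494.05133056640625, 408.50323486328125), (59.91638946533203, 188.37718200683594), 83.42375183105469)
neck z [0.11750417 0.1358705  0.14462786] [0.47591446 0.15745424 0.08690535] [0.58841265 0.31651105 0.14462786]
sand [0.66661128 0.41527943 0.0330507 ] 0.03749268589988122
cork [0.73884923 0.27870862 0.03135838] 0.034889033550830374
plane [0.77631268 0.0908628  0.0350136 ] 0.045614270831452565
[[ 0.277 -0.    -0.961]
 [ 0.961 -0.001  0.277]
 [-0.001 -1.    -0.   ]]
```

View pics/crop0.png

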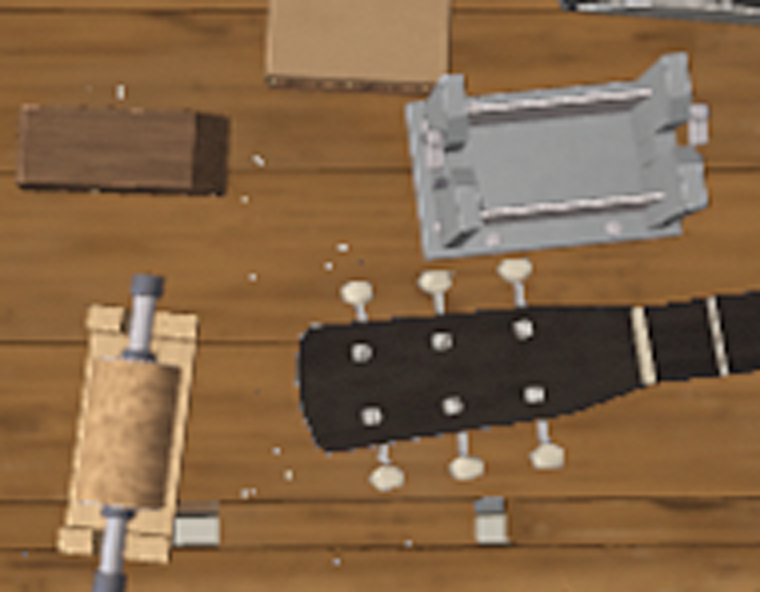

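The crop confirms the roller on its rest and the large stand (cheek tops at 0.104; the other stand is only 0.076 high). The guitar's tuners lie beside the stand, and the neck is up to 0.145 high. I'll refine the stand fit without the tuners.

```bash
cat > stand.py <<'E'
from h import *
def fit(a,D):
    W=cloud("top",D);hsv=cv2.cvtColor(a,cv2.COLOR_RGB2HSV)
    v,u=np.mgrid[:420,:560]
    box=(u>322)&(u<408)&(v>160)&(v<222)&(hsv[...,1]<60)
    for z0,z1 in((.097,.11),(.085,.11),(.056,.07),(.056,.115)):
        m=box&(W[...,2]>z0)&(W[...,2]<z1)
        n,l,s,_=cv2.connectedComponentsWithStats(m.astype(np.uint8),connectivity=8)
        m&=s[l,4]>8
        m&=W[...,0]>.612
        w=W[m];print(z0,len(w),[np.round(x,1) for x in cv2.minAreaRect(w[:,:2].astype(np.float32)*1000)],w.mean(0).round(4))
    for zz,(z0,z1) in((.104,(.098,.11)),):
        m=box&(W[...,2]>z0)&(W[...,2]<z1)&(W[...,0]>.612)
        n,l,s,c=cv2.connectedComponentsWithStats(m.astype(np.uint8))
        for i in range(1,n):
            if s[i,4]>8: w=W[l==i];print(s[i].tolist(),((w.min(0)+w.max(0))/2).round(4),w.mean(0).round(4))
if __name__=="__main__":
    f=np.load("pics/top0.npz");fit(f["a"],f["D"])
    c=cv2.resize(f["a"][160:225,320:412],None,fx=8,fy=8,interpolation=cv2.INTER_CUBIC);cv2.imwrite("pics/crop1.png",c[...,::-1])
E
python3 stand.py
```

```text
0.097 345 [array([657.8, 170.6]), array([ 89.9, 132.4]), np.float64(6.0)] [0.6592 0.1682 0.1029]
0.085 538 [array([657.6, 171.2]), array([ 90. , 152.6]), np.float64(6.0)] [0.6601 0.1679 0.0988]
0.056 237 [array([659. , 170.6]), array([ 86.6, 128.2]), np.float64(3.5)] [0.6602 0.156  0.0626]
0.056 940 [array([657.9, 171.2]), array([ 90.5, 152.7]), np.float64(6.0)] [0.6595 0.1657 0.0857]
[391, 164, 7, 16, 87] [0.693  0.1143 0.103 ] [0.6929 0.1143 0.1028]
[335, 170, 8, 16, 87] [0.6799 0.2331 0.1028] [0.6798 0.2334 0.1031]
[394, 191, 8, 15, 82] [0.6353 0.1079 0.1031] [0.6339 0.1084 0.1034]
[339, 196, 7, 14, 74] [0.6262 0.2269 0.1041] [0.6246 0.2277 0.1032]
```

View pics/crop1.png

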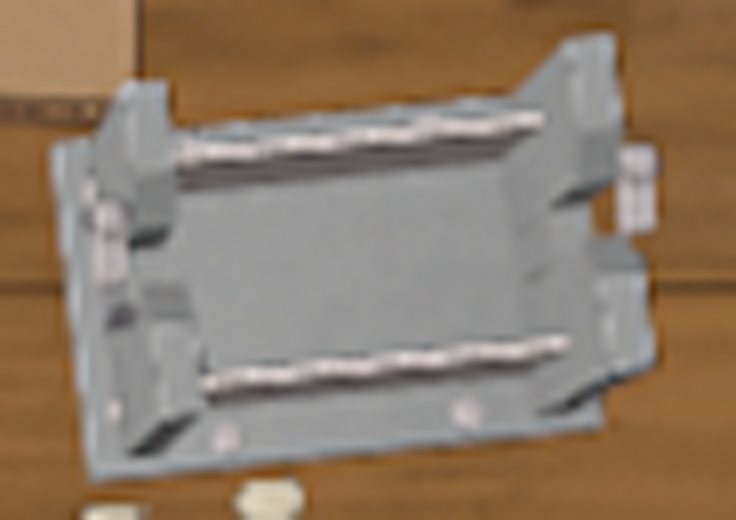

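```bash
python3 -m pendant '{"offset":[[0.0,-0.1,-0.3],[0.2,-0.1,-0.7],[0.1,-0.1,-1.0],[-0.5,-0.1,-1.0],[-0.6,-0.1,-1.0]],"turn":[[0,0,0],[0,-0.1,0],[0,-0.2,0],[0,-0.22,0],[0,-0.22,0]]}' 100 40
```

```text
clock: 0.72
position: [0.3354, 0.446, 0.2492]
ee_rot: [0.527, 0.471, -0.473, -0.526]
ft_force: [0.4, -0.7, 1.4]
grip_width: 1.0
```

Stand: centre (0.658, 0.171), yaw 6°. The cheek tops measure 90 × 132, exactly as specified. The gate pivots show on the upper (+x) side of the slots, so that direction is right. Next, a helper to work out tool-frame shifts to a target.

```bash
cat > go.py <<'E'
import sys
from h import *
from scipy.spatial.transform import Rotation as R
# target TCP x y z, jaw-axis angle deg
x,y,z,j=map(float,sys.argv[1:5]);o=manip.get_obs();M=R.from_quat(o["ee_rot"]).as_matrix()
T=np.array([[np.cos(np.radians(j)),0,0],[np.sin(np.radians(j)),0,0],[0,-1,0]]);T[:,2]=np.cross(T[:,0],T[:,1])
d=np.array([x,y,z])-o["position"]
print("offset",(M.T@d/.2).round(3),"turn",(R.from_matrix(M.T@T).as_rotvec()/(np.pi/4)).round(3),"pos",o["position"].round(4),"jaw",np.degrees(np.arctan2(M[1,0],M[0,0])).round(2),"clk",o["clock"],"q",o["joint_pos"].round(2),"F",o["ft_force"].round(1),"w",round(o["grip_width"],3))
E
python3 go.py 0.494 0.4085 0.12 83.7
```

```text
offset [-0.097  0.645 -0.809] turn [-0.001  0.001 -0.004] pos [0.3354 0.446  0.2492] jaw 83.73 clk 0.725 q [-1.02  0.18  0.01  1.61 -0.    1.35  0.45] F [ 0.4 -0.7  1.4] w 1.0
```

```bash
python3 -m pendant '{"offset":[[0,0.05,-0.3],[-0.05,0.25,-0.6],[-0.1,0.5,-0.8],[-0.1,0.645,-0.81],[-0.1,0.645,-0.81],[-0.1,0.645,-0.81]],"turn":[[0,0,0],[0,0,0],[0,0,0],[0,0,0],[0,0,0],[0,0,0]]}' 100 40
python3 - <<'E'
from h import *
a,D=shot("top","t1");W=cloud("top",D)
f=np.load("pics/top0.npz");W0=cloud("top",f["D"]);h=cv2.cvtColor(f["a"],cv2.COLOR_RGB2HSV)
w=W0[220:310,235:280].reshape(-1,3);hh=h[220:310,235:280].reshape(-1,3)
m=(w[:,2]>.052)&(w[:,2]<.08)
d=np.array([np.cos(np.radians(-6.3)),np.sin(np.radians(-6.3))]);n=np.array([-d[1],d[0]])
q=w[m];s=q[:,:2]@d;t=q[:,:2]@n;b=q[:,2]>.058
print("drum along",s[b].min(),s[b].max(),"across",t[b].min(),t[b].max(),"all",s.min(),s.max())
sm=(np.percentile(s[b],1)+np.percentile(s[b],99))/2;tm=(t[b].min()+t[b].max())/2;print(d*sm+n*tm)
b2=q[:,2]>.06;l=cv2.fitLine(q[b2][:,:2].astype(np.float32),cv2.DIST_L2,0,.01,.01).ravel();print(l,np.degrees(np.arctan2(l[1],l[0])))
E
python3 go.py 0.494 0.4085 0.027 83.8
```

```text
clock: 1.48
position: [0.4937, 0.4092, 0.1217]
ee_rot: [0.527, 0.472, -0.473, -0.526]
ft_force: [0.1, 0.1, 0.6]
grip_width: 1.005
drum along 0.4025498243393833 0.48876072431473305 across 0.4393383673241849 0.4805459583013436 all 0.396551781668647 0.5346962317795647
[0.49337175 0.4082679 ]
[ 0.9920761  -0.12563843  0.49317265  0.4085921 ] -7.217625
offset [-0.005  0.477 -0.001] turn [ 0.     0.    -0.001] pos [0.4939 0.4095 0.1223] jaw 83.81 clk 1.525 q [-0.84  0.44  0.09  1.55 -0.04  1.15  0.73] F [0.3 0.3 0.4] w 1.002
```

```bash
python3 -m pendant '{"offset":[[-0.004,0.2,0],[-0.004,0.38,0],[-0.004,0.477,0],[-0.004,0.477,0],[-0.004,0.477,0]],"turn":[[0,0,0],[0,0.01,0],[0,0.01,0],[0,0.01,0],[0,0.01,0]]}' 100 40; python3 -m pendant '{"offset":[[0,0,0],[0,0,0],[0,0,0],[0,0,0],[0,0,0],[0,0,0]],"turn":[[0,0,0],[0,0,0],[0,0,0],[0,0,0],[0,0,0],[0,0,0]]}' 45 40; python3 go.py 0.494 0.4085 0.28 83.3
```

```text
clock: 2.15
position: [0.4946, 0.4096, 0.0289]
ee_rot: [0.528, 0.471, -0.469, -0.528]
ft_force: [-0.6, -0.3, 0.9]
grip_width: 1.002
clock: 2.9
position: [0.4952, 0.411, 0.0301]
ee_rot: [-0.528, -0.472, 0.469, 0.528]
ft_force: [0.7, 4.3, 6.0]
grip_width: 0.569
offset [-0.008 -1.25   0.   ] turn [0.004 0.002 0.005] pos [0.4952 0.411  0.0301] jaw 83.41 clk 2.9 q [-0.83  0.54  0.09  1.62 -0.05  0.98  0.73] F [0.7 4.3 6. ] w 0.569
```

```bash
python3 -m pendant '{"offset":[[0,0,0],[0,-0.1,0],[0,-0.3,0],[0,-0.6,0],[0,-0.9,0],[0,-1,0],[0,-1,0],[0,-1,0]],"turn":[[0,0,0],[0,0,0],[0,0,0],[0,0,0],[0,0,0],[0,0,0],[0,0,0],[0,0,0]]}' 20 50; python3 - <<'E'
from h import *
shot("scene","s2")
E
python3 go.py 0.658 0.171 0.23 6
```

```text
clock: 3.9
position: [0.4938, 0.4095, 0.2284]
ee_rot: [0.528, 0.471, -0.47, -0.528]
ft_force: [-0.0, -0.1, -3.8]
grip_width: 0.569
offset [-1.09  -0.009 -0.953] turn [0.    1.72  0.002] pos [0.4937 0.4095 0.2281] jaw 83.4 clk 3.95 q [-0.84  0.37  0.11  1.43 -0.04  1.35  0.72] F [ 0.7  0.2 -3.4] w 0.568
```

View pics/s2.png

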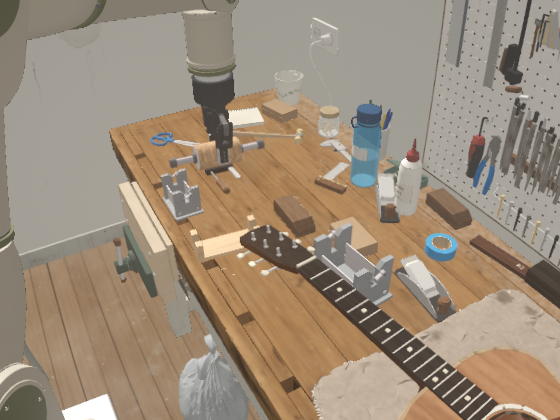

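Roller is lifted and held at about (215,155), and the rest is empty. Carrying it over the stand.

```bash
python3 -m pendant '{"offset":[[-0.1,0,-0.1],[-0.3,0,-0.3],[-0.5,0,-0.5],[-0.7,0,-0.7],[-0.9,0,-0.85],[-0.95,0,-0.9]],"turn":[[0,0.2,0],[0,0.4,0],[0,0.6,0],[0,0.8,0],[0,0.95,0],[0,1,0]]}'; python3 go.py 0.658 0.171 0.23 6
```

```text
clock: 4.7
position: [0.6517, 0.1948, 0.2264]
ee_rot: [0.67, 0.229, -0.23, -0.668]
ft_force: [0.1, 0.9, -3.0]
grip_width: 0.569
offset [-0.048 -0.018 -0.113] turn [ 0.003  0.709 -0.002] pos [0.6517 0.1948 0.2264] jaw 37.93 clk 4.7 q [-0.59  0.47  0.33  1.32 -0.15  1.38  0.4 ] F [ 0.1  0.9 -3. ] w 0.569
```

```bash
python3 -m pendant '{"offset":[[-0.02,0,-0.05],[-0.04,0,-0.1],[-0.048,-0.01,-0.113],[-0.048,-0.01,-0.113],[-0.048,-0.01,-0.113]],"turn":[[0,0.2,0],[0,0.4,0],[0,0.6,0],[0,0.709,0],[0,0.709,0]]}'; python3 - <<'E'
from h import *
a,D=shot("top","t2");b,E=shot("scene","s3")
W=cloud("top",D);m=(W[...,2]>.2)&(W[...,2]<.31)&(abs(W[...,0]-.658)<.1)&(abs(W[...,1]-.171)<.13)
# roller parts lower than gripper: show per-column extents along stand y
v,u=np.where(m);print(u.min(),u.max(),v.min(),v.max())
c=cv2.resize(a[130:260,290:450],None,fx=3,fy=3,interpolation=cv2.INTER_CUBIC)
d=cv2.resize(b[130:310,300:440],None,fx=2.2,fy=2.2,interpolation=cv2.INTER_CUBIC)
H=max(c.shape[0],d.shape[0]);pad=lambda x:cv2.copyMakeBorder(x,0,H-x.shape[0],0,0,cv2.BORDER_CONSTANT)
cv2.imwrite("pics/c2.png",np.hstack([pad(c),pad(d)])[...,::-1])
E
python3 go.py 0.658 0.171 0.23 6
```

```text
clock: 5.32
position: [0.6574, 0.1717, 0.2272]
ee_rot: [0.707, 0.037, -0.039, -0.705]
ft_force: [-0.3, 0.1, -3.0]
grip_width: 0.569
329 406 130 201
offset [ 0.002 -0.012 -0.003] turn [ 0.003  0.004 -0.003] pos [0.6576 0.1716 0.2276] jaw 6.19 clk 5.425 q [-0.62  0.48  0.44  1.32 -0.2   1.39 -0.09] F [-0.3 -0.1 -1.7] w 0.567
```

View pics/c2.png

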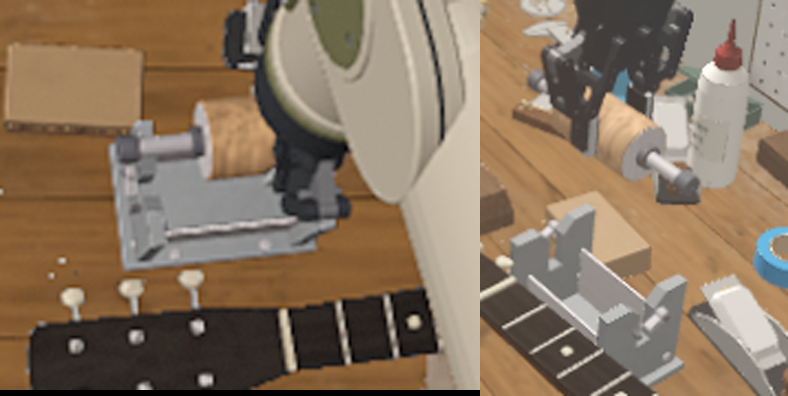

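The roller is held over the stand. Its +y end shows at top (332,179) and the other end in scene at (393,213). Measuring both in the stand frame.

```bash
cat > meas.py <<'E'
from h import *
import sys
C=np.array([.6578,.171,0]);c,s=np.cos(np.radians(6)),np.sin(np.radians(6));RS=np.array([[c,-s,0],[s,c,0],[0,0,1]])
def S(cam,D): return (cloud(cam,D)-C)@RS
if __name__=="__main__":
    z0,z1=.22,.29
    for cam,n,ys in(("top","t2",(50,56,62,68,74,80,86,92)),("scene","s3",(-92,-86,-80,-74,-68,-62,-56,-50))):
        P=S(cam,np.load(f"pics/{n}.npz")["D"])
        m=(abs(P[...,0])<.03)&(P[...,2]>z0)&(P[...,2]<z1)&(abs(P[...,1])>.047)&(abs(P[...,1])<.12)&(np.sign(P[...,1])==np.sign(ys[0]))
        p=P[m]*1000;print(cam,len(p),"y",np.percentile(p[:,1],[0,1,99,100]).round(1))
        for y in ys:
            q=p[abs(p[:,1]-y)<3]
            if len(q)>3: print(y,len(q),"x",q[:,0].min().round(1),q[:,0].max().round(1),"ztop",q[:,2].max().round(1),"zmin",q[:,2].min().round(1))
E
python3 meas.py
```

```text
top 218 y [47.  47.2 97.2 97.2]
50 38 x -8.3 9.9 ztop 248.7 zmin 237.8
56 19 x -4.3 6.2 ztop 246.7 zmin 237.4
62 24 x -4.5 7.4 ztop 245.8 zmin 237.5
68 19 x -4.4 5.6 ztop 246.2 zmin 239.3
74 21 x -5.1 6.4 ztop 245.9 zmin 238.0
80 21 x -4.4 6.7 ztop 247.1 zmin 238.8
86 28 x -7.2 9.7 ztop 250.2 zmin 238.4
92 31 x -7.1 7.4 ztop 250.4 zmin 238.7
scene 216 y [-92.7 -92.6 -47.6 -47.1]
-92 47 x -10.4 6.9 ztop 247.3 zmin 232.2
-86 38 x -10.6 3.4 ztop 248.4 zmin 233.2
-80 20 x -9.5 5.9 ztop 247.4 zmin 234.1
-74 21 x -7.3 0.8 ztop 245.6 zmin 236.7
-68 19 x -7.0 2.9 ztop 245.7 zmin 234.6
-62 24 x -7.8 1.7 ztop 246.2 zmin 235.0
-56 21 x -7.0 2.6 ztop 244.8 zmin 236.5
-50 26 x -9.5 3.1 ztop 247.7 zmin 234.1
```

Roller middle reads +2 mm along the stand's y and about +0.8 mm in x, parallel to the stand. Axle height is 12.5 mm above the TCP. Correcting while descending to just above the cheeks.

```bash
python3 -m pendant '{"offset":[[0,0.1,-0.005],[-0.004,0.3,-0.01],[-0.004,0.5,-0.011],[-0.004,0.58,-0.011],[-0.004,0.58,-0.011],[-0.004,0.58,-0.011]],"turn":[[0,0,0],[0,0,0],[0,0,0],[0,0,0],[0,0,0],[0,0,0]]}'; python3 - <<'E'
from meas import *
a,D=shot("top","t3");b,E=shot("scene","s4")
for cam,X,sg in(("top",D,1),("scene",E,-1)):
    P=S(cam,X);p=P[(abs(P[...,0])<.03)&(P[...,2]>.112)&(P[...,2]<.16)&(sg*P[...,1]>.047)&(sg*P[...,1]<.12)]*1000
    e=sg*p[:,1];q=p[(e>56)&(e<80)];print(cam,"end",e.max().round(1),"x",q[:,0].min().round(1),q[:,0].max().round(1),"ztop",np.percentile(q[:,2],95).round(1))
E
python3 go.py 0.657 0.1695 0.0805 6
```

```text
clock: 6.18
position: [0.6579, 0.1692, 0.1135]
ee_rot: [0.707, 0.039, -0.038, -0.705]
ft_force: [-0.3, -0.5, -3.1]
grip_width: 0.563
top end 94.6 x -4.6 6.3 ztop 132.6
scene end 95.5 x -8.8 3.4 ztop 130.8
offset [-0.004  0.165  0.002] turn [0.003 0.005 0.001] pos [0.6578 0.1692 0.1135] jaw 6.2 clk 6.275 q [-0.61  0.55  0.41  1.46 -0.23  1.18 -0.06] F [ 0.4  0.5 -2.2] w 0.569
```

```bash
python3 -m pendant '{"offset":[[-0.004,0.03,0],[-0.004,0.06,0],[-0.004,0.09,0],[-0.004,0.11,0],[-0.004,0.13,0],[-0.004,0.145,0],[-0.004,0.15,0],[-0.004,0.15,0]],"turn":[[0,0,0],[0,0,0],[0,0,0],[0,0,0],[0,0,0],[0,0,0],[0,0,0],[0,0,0]]}'; python3 go.py 0.657 0.1695 0.0805 6
```

```text
clock: 7.28
position: [0.657, 0.169, 0.0834]
ee_rot: [0.707, 0.038, -0.038, -0.705]
ft_force: [-0.6, 0.6, -3.1]
grip_width: 0.567
offset [0.    0.015 0.002] turn [0.003 0.005 0.001] pos [0.657  0.169  0.0834] jaw 6.2 clk 7.275 q [-0.61  0.58  0.4   1.49 -0.24  1.12 -0.05] F [-0.6  0.6 -3.1] w 0.567
```

```bash
python3 -m pendant '{"offset":[[0,0.01,0],[0,0.02,0],[0,0.025,0],[0,0.025,0]],"turn":[[0,0,0],[0,0,0],[0,0,0],[0,0,0]]}'; python3 go.py 0.657 0.1695 0.0805 6
```

```text
clock: 7.78
position: [0.6572, 0.1691, 0.0796]
ee_rot: [0.707, 0.039, -0.038, -0.706]
ft_force: [-4.0, -2.1, 7.2]
grip_width: 0.565
offset [-0.001 -0.004  0.002] turn [0.002 0.004 0.001] pos [0.6572 0.1691 0.0796] jaw 6.2 clk 7.775 q [-0.61  0.58  0.4   1.49 -0.24  1.12 -0.05] F [-4.  -2.1  7.2] w 0.565
```

It is resting on the gates (weight taken plus a few N). Easing off 1 mm, then opening part way.

```bash
python3 -m pendant '{"offset":[[0,-0.006,0],[0,-0.006,0],[0,-0.006,0],[0,-0.006,0],[0,-0.006,0],[0,-0.006,0]],"turn":[[0,0,0],[0,0,0],[0,0,0],[0,0,0],[0,0,0],[0,0,0]]}' 76; cat > look.py <<'E'
from meas import *
def look(tag,z0,z1):
    a,D=shot("top","t"+tag);b,E=shot("scene","s"+tag)
    for cam,X in(("top",D),("scene",E)):
      P=S(cam,X)
      for sg in(1,-1):
        p=P[(abs(P[...,0])<.0085)&(P[...,2]>z0)&(P[...,2]<z1)&(sg*P[...,1]>.079)&(sg*P[...,1]<.12)]*1000
        q=P[(abs(P[...,0])<.015)&(P[...,2]>z0)&(P[...,2]<z1)&(sg*P[...,1]>.078)&(sg*P[...,1]<.12)]*1000
        if len(p)>5:print(cam,sg,len(p),"end",(sg*p[:,1]).max().round(1),"collar x",q[:,0].min().round(1),q[:,0].max().round(1),"collar top",np.percentile(p[:,2],95).round(1))
      p=P[(abs(P[...,0])<.02)&(abs(P[...,1])<.042)&(P[...,2]<.15)&(P[...,2]>.07)]*1000
      if len(p)>5:print(cam,"drum top",np.percentile(p[:,2],[50,90,97]).round(1),len(p))
    return a,b
E
python3 -c "
from look import *
look('5',.07,.13)"; python3 go.py 0.657 0.1695 0.2 6
```

```text
clock: 8.52
position: [0.6572, 0.1691, 0.0808]
ee_rot: [0.707, 0.039, -0.038, -0.706]
ft_force: [-0.1, -0.4, 0.1]
grip_width: 0.759
top 1 51 end 94.6 collar x -9.3 8.1 collar top 99.8
top drum top [112.4 115.5 116.7] 302
scene 1 22 end 94.9 collar x -12.1 -1.0 collar top 99.3
scene -1 48 end 95.6 collar x -14.6 9.3 collar top 99.1
scene drum top [112.4 114.9 115.9] 375
offset [-0.    -0.596  0.001] turn [0.002 0.005 0.001] pos [0.6572 0.1691 0.0808] jaw 6.2 clk 8.625 q [-0.61  0.58  0.4   1.49 -0.24  1.12 -0.05] F [ 0.1 -0.  -0.7] w 0.763
```

Axle lies about 90.5 mm high at both ends on the gates, and the gripper is open with no force. Retracting, then closing above the drum.

```bash
python3 -m pendant '{"offset":[[0,-0.02,0],[0,-0.06,0],[0,-0.12,0],[0,-0.25,0],[0,-0.4,0],[0,-0.4,0]],"turn":[[0,0,0],[0,0,0],[0,0,0],[0,0,0],[0,0,0],[0,0,0]]}' 76;  python3 -m pendant '{"offset":[[0,0,0],[0,0,0],[0,0,0],[0,0,0],[0,0,0],[0,0,0]],"turn":[[0,0,0],[0,0,0],[0,0,0],[0,0,0],[0,0,0],[0,0,0]]}' 0
python3 - <<'E'
from look import *
a,b=look('6',.07,.13)
cv2.imwrite("pics/c6.png",cv2.resize(b[180:320,280:420],None,fx=4,fy=4,interpolation=cv2.INTER_CUBIC)[...,::-1])
E
python3 go.py 0.6578 0.171 0.12 6
```

```text
clock: 9.38
position: [0.6588, 0.1694, 0.1646]
ee_rot: [-0.706, -0.04, 0.036, 0.706]
ft_force: [-0.1, 0.8, 0.1]
grip_width: 0.758
clock: 10.12
position: [0.6587, 0.1694, 0.1645]
ee_rot: [0.706, 0.04, -0.036, -0.706]
ft_force: [-0.6, -0.1, -0.5]
grip_width: 0.0
top 1 50 end 94.4 collar x -9.5 8.1 collar top 100.4
top drum top [112.5 115.8 117.3] 476
scene 1 38 end 95.0 collar x -11.8 4.0 collar top 99.5
scene -1 48 end 95.8 collar x -14.2 3.5 collar top 99.2
scene drum top [112.7 115.1 115.8] 533
offset [-0.005  0.223  0.008] turn [0.    0.004 0.008] pos [0.6587 0.1694 0.1646] jaw 6.19 clk 10.225 q [-0.62  0.51  0.43  1.41 -0.21  1.26 -0.07] F [-0.9 -0.3  0.5] w -0.001
```

View pics/c6.png

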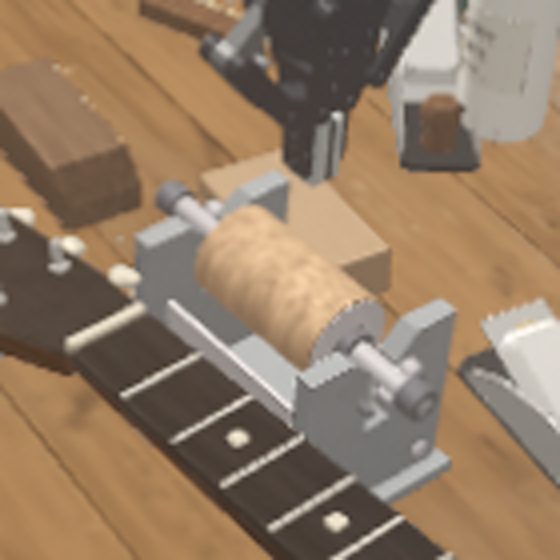

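Roller sits on both gates with both ends in the slots (crop: collars at (172,195) and (422,405)), and the fingers are shut above it. Now approach and press slowly at the middle.

```bash
python3 -m pendant '{"offset":[[-0.008,0.08,0.006],[-0.008,0.16,0.006],[-0.008,0.2,0.006],[-0.008,0.225,0.006],[-0.008,0.24,0.006],[-0.008,0.24,0.006]],"turn":[[0,0,0],[0,0,0],[0,0,0],[0,0,0],[0,0,0],[0,0,0]]}'; python3 go.py 0.657 0.1705 0.085 6
```

```text
clock: 10.98
position: [0.6574, 0.1705, 0.1166]
ee_rot: [-0.706, -0.041, 0.036, 0.706]
ft_force: [-0.1, -0.1, -0.1]
grip_width: 0.003
offset [-0.003  0.158  0.   ] turn [0.    0.004 0.008] pos [0.6574 0.1705 0.1166] jaw 6.19 clk 10.975 q [-0.62  0.55  0.41  1.46 -0.23  1.17 -0.06] F [-0.1 -0.1 -0.1] w 0.003
```

```bash
python3 -m pendant '{"offset":[[-0.003,0.01,0],[-0.003,0.02,0],[-0.003,0.03,0],[-0.003,0.035,0]],"turn":[[0,0,0],[0,0,0],[0,0,0],[0,0,0]]}'; python3 go.py 0.657 0.1705 0.085 6
```

```text
clock: 11.48
position: [0.6591, 0.1706, 0.1125]
ee_rot: [-0.706, -0.042, 0.034, 0.707]
ft_force: [1.2, -1.6, 14.5]
grip_width: 0.002
offset [-0.012  0.137  0.   ] turn [-0.001  0.004  0.016] pos [0.6591 0.1706 0.1125] jaw 6.18 clk 11.475 q [-0.62  0.55  0.41  1.47 -0.23  1.16 -0.06] F [ 1.2 -1.6 14.5] w 0.002
```

```bash
python3 -m pendant '{"offset":[[-0.01,0.015,0],[-0.01,0.03,0],[-0.01,0.045,0],[-0.01,0.06,0],[-0.01,0.06,0]],"turn":[[0,0,0],[0,0,0],[0,0,0],[0,0,0],[0,0,0]]}'; python3 go.py 0.657 0.1705 0.085 6
```

```text
clock: 12.1
position: [0.6591, 0.1705, 0.1031]
ee_rot: [-0.705, -0.044, 0.032, 0.707]
ft_force: [0.8, -1.1, 9.8]
grip_width: -0.001
offset [-0.012  0.09   0.001] turn [-0.002  0.004  0.022] pos [0.6591 0.1705 0.1031] jaw 6.16 clk 12.1 q [-0.61  0.55  0.41  1.48 -0.23  1.14 -0.06] F [ 0.8 -1.1  9.8] w -0.001
```

```bash
python3 -c "
from look import *
look('7',.06,.11)"; python3 -m pendant '{"offset":[[-0.012,0.015,0],[-0.012,0.03,0],[-0.012,0.045,0],[-0.012,0.06,0],[-0.012,0.06,0]],"turn":[[0,0,0.01],[0,0,0.02],[0,0,0.02],[0,0,0.02],[0,0,0.02]]}'; python3 -c "
from look import *
look('8',.05,.11)"; python3 go.py 0.657 0.1705 0.085 6
```

```text
top 1 54 end 94.9 collar x -10.0 7.5 collar top 89.5
top drum top [100.6 105.1 119.2] 359
scene 1 28 end 97.4 collar x -12.6 8.1 collar top 90.5
scene -1 45 end 94.0 collar x -14.7 9.6 collar top 83.8
scene drum top [101.4 134.5 146.8] 704
clock: 12.82
position: [0.658, 0.1712, 0.0925]
ee_rot: [-0.705, -0.04, 0.037, 0.707]
ft_force: [1.5, 1.2, 8.0]
grip_width: 0.0
top 1 56 end 96.2 collar x -9.5 6.9 collar top 85.0
top drum top [ 90.9  96.1 113.8] 343
scene 1 19 end 94.0 collar x -11.8 9.9 collar top 84.5
scene -1 49 end 93.2 collar x -13.4 4.5 collar top 69.4
scene drum top [ 92.  141.  146.6] 779
offset [-0.005  0.037 -0.003] turn [-0.004  0.004  0.006] pos [0.658  0.1712 0.0925] jaw 6.19 clk 12.925 q [-0.61  0.57  0.4   1.48 -0.24  1.13 -0.05] F [0.3 2.1 8.6] w 0.002
```

The −y end is home already and the +y end is halfway. Keep pressing.

```bash
python3 -m pendant '{"offset":[[-0.005,0.015,0],[-0.005,0.028,0],[-0.005,0.04,0],[-0.005,0.05,0],[-0.005,0.05,0]],"turn":[[0,0,0.01],[0,0,0.01],[0,0,0.01],[0,0,0.01],[0,0,0.01]]}'; python3 -c "
from look import *
look('9',.05,.11)"; python3 go.py 0.657 0.1705 0.085 6
```

```text
clock: 13.55
position: [0.66, 0.1722, 0.0867]
ee_rot: [-0.704, -0.04, 0.037, 0.708]
ft_force: [0.1, 0.8, 22.4]
grip_width: -0.0
top 1 54 end 96.2 collar x -9.7 7.3 collar top 72.1
top drum top [ 83.9  90.2 133.1] 345
scene -1 52 end 93.2 collar x -12.3 3.8 collar top 70.6
scene drum top [ 85.9 138.4 143.7] 800
offset [-0.016  0.008 -0.007] turn [-0.006  0.005  0.006] pos [0.66   0.1722 0.0867] jaw 6.21 clk 13.65 q [-0.61  0.58  0.4   1.48 -0.24  1.13 -0.05] F [ 0.2  1.3 22.1] w 0.002
```

Both collar tops are at about 71, so it is home. A slight extra push, then retreat and check the gates.

```bash
python3 -m pendant '{"offset":[[0,0.01,0],[0,0.014,0],[0,0.014,0],[0,0,0],[0,-0.03,0],[0,-0.1,0],[0,-0.25,0],[0,-0.5,0],[0,-0.8,0],[0,-0.9,0]],"turn":[[0,0,0],[0,0,0],[0,0,0],[0,0,0],[0,0,0],[0,0,0],[0,0,0],[0,0,0],[0,0,0],[0,0,0]]}'; python3 - <<'E'
from look import *
a,b=look('10',.05,.11)
c=cv2.resize(b[180:310,300:410],None,fx=4,fy=4,interpolation=cv2.INTER_CUBIC);d=cv2.resize(a[155:220,320:390],None,fx=5,fy=5,interpolation=cv2.INTER_CUBIC)
d=cv2.copyMakeBorder(d,0,c.shape[0]-d.shape[0],0,0,cv2.BORDER_CONSTANT)
cv2.imwrite("pics/c10.png",np.hstack([c,d])[...,::-1])
# gate height over the axle
for cam in("top","scene"):
    P=S(cam,np.load(f"pics/{cam[0]}10.npz")["D"])
    for sg in(1,-1):
        p=P[(abs(P[...,0])<.012)&(P[...,2]>.05)&(P[...,2]<.11)&(sg*P[...,1]>.0665)&(sg*P[...,1]<.0775)]*1000
        for x0 in(-8,-2,4,10):
            q=p[abs(p[:,0]-x0)<3]
            if len(q):print(cam,sg,x0,len(q),"zmax",q[:,2].max().round(1),"med",np.median(q[:,2]).round(1))
E
python3 go.py 0.657 0.1705 0.25 6
```

```text
clock: 14.9
position: [0.6604, 0.171, 0.272]
ee_rot: [-0.704, -0.042, 0.035, 0.708]
ft_force: [-1.1, 0.4, 0.9]
grip_width: 0.001
top 1 55 end 96.2 collar x -9.0 8.9 collar top 72.4
top drum top [83.9 87.  88.9] 698
scene -1 56 end 94.0 collar x -11.9 4.8 collar top 70.6
scene drum top [83.9 86.4 87. ] 539
top 1 -8 7 zmax 81.4 med 68.9
top 1 -2 18 zmax 86.6 med 82.3
top 1 4 13 zmax 88.8 med 83.8
top 1 10 14 zmax 93.7 med 89.3
scene 1 -8 1 zmax 85.7 med 85.7
scene 1 -2 10 zmax 86.8 med 83.8
scene 1 4 17 zmax 92.5 med 87.9
scene 1 10 10 zmax 96.4 med 91.2
scene -1 -8 32 zmax 84.7 med 66.0
scene -1 -2 28 zmax 86.4 med 78.7
scene -1 4 28 zmax 90.9 med 85.4
scene -1 10 14 zmax 96.3 med 89.9
offset [-0.018  0.102 -0.002] turn [-0.008  0.004  0.012] pos [0.6603 0.1712 0.2704] jaw 6.2 clk 15.0 q [-0.62  0.46  0.45  1.26 -0.2   1.46 -0.09] F [-0.4 -0.6  0.4] w 0.002
```

View pics/c10.png

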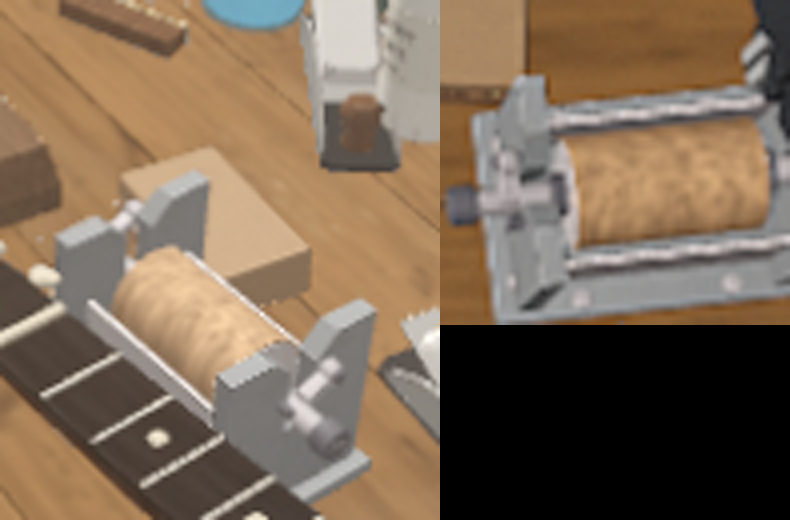

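Roller is seated (drum top 87). Both gates slope over the axle in their shut position, at scene crop (125,215) and (315,385), and their height profiles match. The bystanders in view sit as before. Handing in.

```bash
python3 -c "
from workcell import manip
print(manip.hand_in())"
```

```text
the job is handed in; nothing more can be done
None
```

The roller is home at the bottom of both slots with both gates shut over the axle. I handed the job in at about 15 s; the hand-in reports no verdict.

- **What I did:** I lifted the roller off the rest and laid it on the shut gates. Its centre line read about 90.5 mm at both ends, with the fingers open and no force. I then retracted, shut the fingers and pressed the middle of the drum slowly. The −y end went home first, then the +y end; the highest push I read was about 22 N. A final 1–3 mm nudge was not read.
- **Last checks:** The drum top is at about 87 mm. The collar tops read 72.4 mm at +y and 70.6 mm at −y, against 71 mm when home. Both gates slope over the axle in their shut position with matching heights. The roller is within about 1 mm of central lengthwise, and the arm is clear.
- **Disagreements and limits:** The two cameras differ by 1–2 mm, which is within their calibration. I judged the gates and bystanders from pictures: the gate angles were not measured directly, and the bystanders in view (not re-measured) look unmoved.

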